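Set and lock the air regulator at the puck assembly bench

ROBOT

A 6-joint arm with a two-finger parallel gripper is mounted at the origin on the work surface. World frame = base frame: x ahead of the robot, y to its left, z up, the work surface at z = 0. Lengths are in m, angles in rad, forces in N, time in s.
With the tool pointing down it reaches from about 0.35 to 0.85 m from the base axis. Payload 8.1 kg.
Tool frame: the origin (TCP) lies where the fingers leave the gripper's body, on its centre line; the fingertips stand 84 mm ahead of it and the grasp point (between the pads) lies 65 mm ahead of it; z points along the fingers, y is the line along which they close (so a half turn about z gives the same grasp; the last joint's range is limited). The gripper opens to 93 mm and grips with 3 to 60 N. Pads are 15 mm wide; open, the fingers measure 128 mm over their backs; the gripper's body (75 mm by 188 mm) begins 65 mm behind the grasp point.
Start: joints at [1.139, 0.13, 1.488, -0, 1.523, -0.085], TCP at [0.204, 0.564, 0.303] pointing down, gripper open.
Joint ranges: [-2.96, 2.96], [-0.89, 2.26], [0.02, 2.5], [-1.34, 4.48], [0, 2.73], [-2.66, 2.66]. Speed limits (rad/s): [2.39, 2.39, 2.79, 3.14, 3.14, 3.14].

INTERFACE

Orientations are given as a rotation vector (axis times angle).
In Python, from plant import robot gives the robot as it stands.
- The arm moves only by the shell command python3 -m jog 'ROWS' [FORCE]. ROWS is text: rows parted by semicolons, each of 5 numbers parted by spaces: the opening, from 0 (shut) to 1 (fully open), then the shift along the tool's x, y, z in m, then the turn about the tool's z in degrees. A call has 1 to 10 rows; each row shifts and turns the commanded pose from where the row before left it, along the tool's axes as they then stand; what a row does not reach is not made up. A row lasts 1/12 s, in which the tool goes at most 41.7 mm and 7.16 degrees, less where a joint would pass 70% of its speed; a pose out of reach is approached as far as the arm can. A call with a gripper value outside its range is refused whole. The fingers move at their own pace and stop on an object; FORCE is the grip in N (left out, the last holds). Time passes only in rows, so rows that do not move let the fingers close. It gives the time, the measured TCP pose, the force, the opening and the grip force at its end, in the units of the state.
- robot.read_state(): the state, without advancing time (a new reading comes with each control period).
- robot.read_camera(name): name is "side" or "top"; returns a dict with "color" (420x560x3 uint8, red, green, blue), "intrinsics" (3x3 intrinsics, pixels), "k1" (the pictures are not rectified: a ray, as slopes to the right and down, at radius r is drawn at 1 + k1 r^2 times it, then the intrinsics apply), "pose" (4x4, takes a point from camera to world coordinates). Camera axes: x right, y down, z forward; pixel columns grow to the right and rows downward; lengths in m; the calibration is good to about 2 mm. A picture is of the moment at which its call begins. There is no depth.
- robot.close_job(): hands the job in; it is judged then, once.
The state is a dict: "t": time; "q": joint angles; "dq": joint speeds; "joint_torque": joint torques, N m; "tool_pos": TCP position; "orientation": TCP orientation; "force": force on the tool from outside, world axes, zero at the start; "wrist_torque": the same for the moment, N m; "opening": finger opening in m; "gripper_force": force on a finger pad.
Only numpy, scipy, OpenCV 4.12 (cv2) and the standard library are available. Lean on these libraries where they do the work, as an engineer would, in place of code of your own. Each camera call takes 0.05 s, during which the arm holds its last target. There are 200 camera calls.

TASK

Two bench air regulators with sliding lock covers stand among the finished pucks: one is already set and locked, so leave its cover shut. On the other one, whose knob is uncovered, turn the pointer knob clockwise until its pointer stands at the raised white mark on its dial, then slide its lock cover fully over the knob and let go.

Things in the scene. Friction and masses are not known exactly. Their poses are not given: they have to be found in the camera images.
- open_reg_knob_grip (a point): Aluminium pointer knob, uncovered. Point: on its vertical axis, 57 mm above the bench, at grip height. Upright grip bar 40 mm long, 14 thick, top 12 mm above the point, foot 23 below it on a skirt 48 mm across. x axis: along the bar to the pointer nose (black line; 28 mm off axis). Starts 28 to 87 degrees anticlockwise of the mark; turns clockwise past it with 0.05 N m friction; stays where left.
- dial_mark (a point): Raised white mark, 14 x 8 mm, on the black dial disc (94 mm across) under that knob. Point: the mark's middle, on its top, 30 mm above the bench, 38 mm from the knob's axis. x axis: straight outward from the knob's axis; the knob is set when its x axis points the same way. The mark stays still.
- open_reg_cover_grip (a point): Black fin on the open regulator's lock cover, 14 mm thick along the slide, 36 across. Point: fin's middle, 107 mm above the bench, 14 below the fin's top, 24 above the cover's roof (70 x 68 mm). x axis: sliding direction, to the knob. Slides level 120 mm, 2 N friction, passing freely over the knob, to a stop with the fin over the knob's axis (fully home); stays where left.
- shut_reg_cover_grip (a point): The same fin on the other regulator's cover, already home over its knob: leave it. Point: fin's middle, 107 mm above the bench. Each regulator's base is a grey block, 220 x 100 x 24 mm, with two rails, tops 31 mm above the bench, end stops 38 mm.
Things that resemble listed ones, but are neither listed nor needed, are in the scene too. Leave any purple look-alike of the part that bears open_reg_knob_grip alone.

How it is judged:
On the way, in this order (a step that is already met when the one before it is completed fails the run):
1. the pointer stands at the mark while the cover is still off the knob (angle between the x axis of open_reg_knob_grip and the x axis of dial_mark, either way round below 0.2 rad and horizontal distance between open_reg_cover_grip and open_reg_knob_grip above 0.09 m), for 0.2 s.
2. the cover is fully over the knob (horizontal distance between open_reg_cover_grip and open_reg_knob_grip below 0.012 m), for 0.2 s.
At the end, for the whole second after the job is handed in: The pointer is within 0.2 rad (11 degrees) of the mark, the open regulator's cover is home to within 12 mm over its knob, and the other regulator's cover is within 12 mm of where it was (angle between the x axis of open_reg_knob_grip and the x axis of dial_mark, either way round below 0.2 rad and horizontal distance between open_reg_cover_grip and open_reg_knob_grip below 0.012 m and distance of shut_reg_cover_grip from where it was at the start of the episode below 0.012 m); the robot touches nothing.
It fails at once if the cover of the regulator that is already locked is slid open by more than 12 mm (distance of shut_reg_cover_grip from where it was at the start of the episode above 0.012 m).
It also fails if it takes over 43 s, if anything falls off the work surface, if the arm or the gripper's body presses on something with over 40 N, if the wrist force passes 120 N, or if a joint passes its speed limit or range.

## Working session

There is one attempt and no reset: what is moved stays moved. The work goes in short steps, Python scripts to look and compute and a shell command to move; the robot and the scene stay as the last step left them, time stands still between calls to the robot, and variables do not carry over. Pictures are saved under pics/ and viewed, at most 10 in all, crops included, and the job is handed in when it is done.

```bash
mkdir -p pics; cat > h.py <<'E'
import numpy as np,cv2
from plant import robot
def cam(n,f=None):
    c=robot.read_camera(n)
    if f: cv2.imwrite('pics/'+f,c['color'][:,:,::-1])
    return c
def ray(c,u,v):
    K=np.array(c['intrinsics'],float);T=np.array(c['pose'])
    p=cv2.undistortPoints(np.array([[[u,v]]],float),K,np.array([c['k1'],0,0,0,0.]))[0,0]
    return T[:3,3],T[:3,:3]@np.array([p[0],p[1],1])
def onz(c,u,v,z):
    o,d=ray(c,u,v); return o+d*(z-o[2])/d[2]
def cross(c1,p1,c2,p2):
    o1,d1=ray(c1,*p1);o2,d2=ray(c2,*p2)
    s=np.linalg.lstsq(np.c_[d1,-d2],o2-o1,rcond=None)[0]
    a,b=o1+d1*s[0],o2+d2*s[1]; return (a+b)/2,np.linalg.norm(a-b)
def proj(c,P):
    K=np.array(c['intrinsics'],float);T=np.linalg.inv(np.array(c['pose']))
    q,_=cv2.projectPoints(np.array(P,float).reshape(-1,1,3),cv2.Rodrigues(T[:3,:3])[0],T[:3,3],K,np.array([c['k1'],0,0,0,0.]));return q[:,0]
E
python3 - <<'E'
from h import *
for n in ('top','side'):
    c=cam(n,n+'0.png');print(n,np.round(c['pose'],3).tolist(),c['k1'],c['intrinsics'])
s=robot.read_state();print(s['t'],s['tool_pos'],s['orientation'],s['opening'])
E
```

```text
top [[-0.166, -0.96, 0.224, 0.239], [-0.986, 0.161, -0.039, 0.057], [0.002, -0.227, -0.974, 0.989], [0.0, 0.0, 0.0, 1.0]] -0.02786465906088064 [[401.9560419    0.         283.88557313]
 [  0.         401.9560419  210.90356189]
 [  0.           0.           1.        ]]
side [[0.693, -0.527, 0.492, -0.091], [-0.721, -0.519, 0.46, -0.467], [0.013, -0.673, -0.74, 0.898], [0.0, 0.0, 0.0, 1.0]] -0.15649801591198895 [[515.39896384   0.         286.90897746]
 [  0.         515.39896384 211.00843601]
 [  0.           0.           1.        ]]
0.1 [0.20377979 0.56393823 0.30178555] [-5.42007706e-01 -3.09407848e+00  2.54840890e-03] 0.09292170143056072
```

View pics/top0.png

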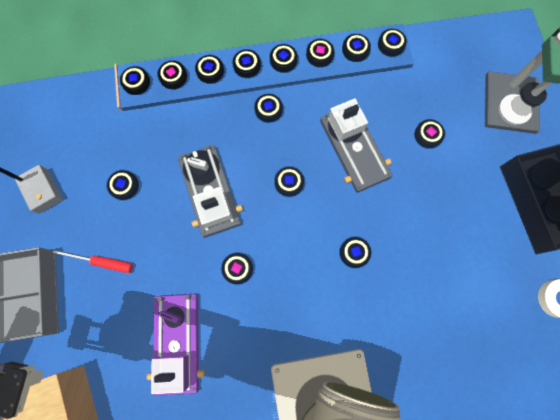

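View pics/side0.png

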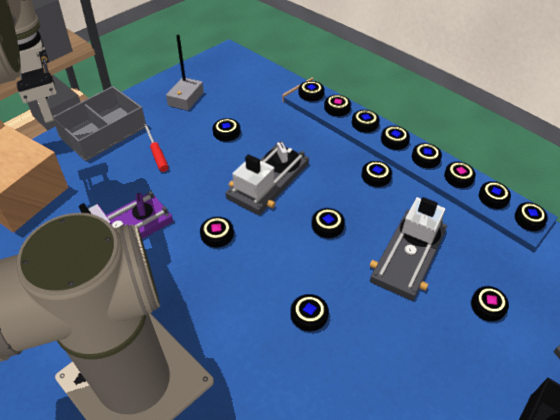

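The open regulator is at about (209,190) in the top view and (265,180) in the side view. The shut one is at (355,145) and (412,240). The purple look-alike is at (175,340). Next I'll enlarge the open one.

```bash
python3 - <<'E'
import cv2,numpy as np
a=cv2.imread('pics/top0.png')[140:240,165:255];b=cv2.imread('pics/side0.png')[130:220,220:320]
a=cv2.resize(a,None,fx=5.5,fy=5.5,interpolation=2)[:,:390*2];b=cv2.resize(b,None,fx=5.5,fy=5.5,interpolation=2)
cv2.imwrite('pics/topc.png',a);cv2.imwrite('pics/sidec.png',b)
E
```

```text
(no output)
```

View pics/topc.png

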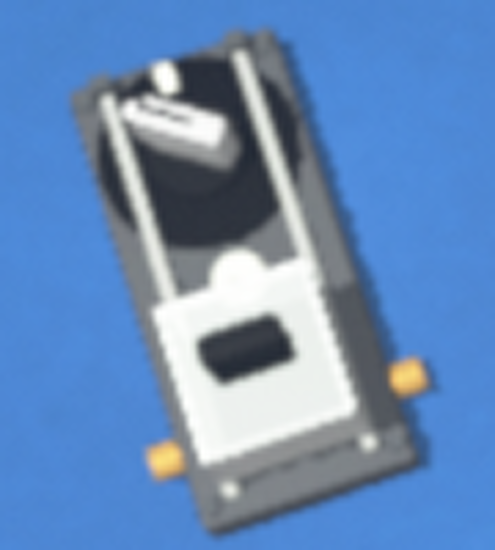

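View pics/sidec.png

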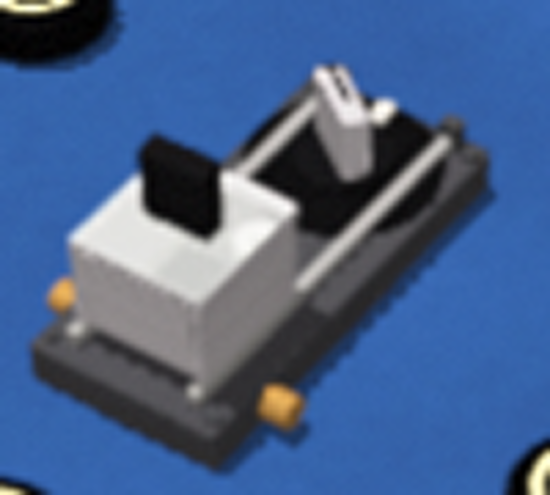

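The enlarged views show:
- **Mark:** crop (165,77) top, (383,108) side.
- **Bar top:** runs from the nose at about (130,112) to the tail at (228,130) in the top crop. In the side crop its middle is near (345,96).
- **Fin top:** about (245,340) top and (182,158) side.

```bash
python3 - <<'E'
from h import *
t=cam('top');s=cam('side')
T=lambda x,y:(165+x/5.5-.4,140+y/5.5-.4)
S=lambda x,y:(220+x/5.5-.4,130+y/5.5-.4)
for n,a,b,z in [('mark',(165,77),(383,108),.03),('barmid',(176,118),(345,96),.069),('fin top',(245,338),(182,158),.121)]:
    P,g=cross(t,T(*a),s,S(*b));print(n,P.round(4),g.round(4),onz(t,*T(*a),z).round(4),onz(s,*S(*b),z).round(4))
# disc from top
print('disc',onz(t,*T(199,150),.026).round(4))
R=[onz(t,*T(*p),.031)[:2] for p in[(108,100),(165,292),(242,55),(312,262)]]
for a,b in((0,1),(2,3)):d=R[a]-R[b];print('rail ang',np.degrees(np.arctan2(d[1],d[0])))
nb,tb=onz(t,*T(130,112),.069),onz(t,*T(228,130),.069);d=nb-tb;print('bar',nb,tb,np.degrees(np.arctan2(d[1],d[0])))
E
```

```text
mark [0.6443 0.2169 0.0301] 0.0007 [0.644  0.2171 0.03  ] [0.6447 0.2168 0.03  ]
barmid [0.6103 0.2088 0.063 ] 0.0007 [0.6076 0.208  0.069 ] [0.6056 0.2038 0.069 ]
fin top [0.4883 0.183  0.1198] 0.0004 [0.4881 0.1828 0.121 ] [0.4872 0.1822 0.121 ]
disc [0.6075 0.2064 0.026 ]
rail ang 9.132979732666245
rail ang 10.309869320424491
bar [0.61375063 0.22768817 0.069     ] [0.59817986 0.18599644 0.069     ] 69.52065876025749
```

```bash
python3 -m jog '0.5 -0.0357 -0.0144 0 0;0.5 -0.0357 -0.0144 0 0;0.5 -0.0357 -0.0144 0 0;0.5 -0.0357 -0.0144 0 0;0.5 -0.0357 -0.0144 0 0;0.5 -0.0357 -0.0144 0 0;0.5 -0.0357 -0.0144 0 0;0.5 -0.0357 -0.0144 0 0;0.5 -0.0357 -0.0144 0 0;0.5 -0.0357 -0.0144 0 0' 20
python3 -m jog '0.5 -0.0357 -0.0144 0 0;0.5 -0.0357 -0.0144 0 0;0.5 -0.0357 -0.0144 0 0;0.5 -0.0357 -0.0144 0 0;0.5 0 0 0 7;0.5 0 0 0 7;0.5 0 0 0 7;0.5 0 0 0 7;0.5 0 0 0 7;0.5 0 0 0 7'
python3 -m jog '0.5 0 0 0 7;0.5 0 0 0 7;0.5 0 0 0 7;0.5 0 0 0 7;0.5 0 0 0 7;0.5 0 0 0 7;0.5 0 0 0 6.5;0.5 0 0 0 0;0.5 0 0 0 0'
cat > st.py <<'E'
from h import *
s=robot.read_state();R=cv2.Rodrigues(np.array(s['orientation']))[0]
p=s['tool_pos'];print('t',s['t'],'tcp',p.round(4),'yang',np.degrees(np.arctan2(R[1,1],R[0,1])).round(2),'zax',R[:,2].round(3),'F',np.round(s['force'],1),'open',s['opening'],s['gripper_force'])
import sys
if len(sys.argv)>2:
    d=np.array([float(a) for a in sys.argv[1:4]])-p;print('tool shift',(R.T@d).round(4))
E
python3 st.py .606 .2045 .125
```

```text
t: 1.03
tool_pos: [0.4918, 0.3059, 0.3027]
orientation: [-0.542, -3.094, 0.0]
force: [0.3, 1.0, -0.5]
opening: 0.047
gripper_force: 0.0
t: 1.87
tool_pos: [0.6054, 0.2047, 0.3023]
orientation: [-1.623, -2.689, 0.001]
force: [0.4, -0.5, -0.2]
opening: 0.0466
gripper_force: 0.0
t: 2.62
tool_pos: [0.6054, 0.2048, 0.3025]
orientation: [-2.576, -1.798, 0.001]
force: [0.3, 0.3, -0.1]
opening: 0.0463
gripper_force: 0.0
t 2.6167 tcp [0.6054 0.2048 0.3025] yang -20.16 zax [-0. -0. -1.] F [ 0.3  0.3 -0.1] open 0.046348687336146846 0.0
tool shift [-0.      0.0008  0.1775]
```

```bash
python3 -m jog '0.5 0 0 0.035 0;0.5 0 0 0.035 0;0.5 0 0 0.035 0;0.5 0 0 0.025 0;0.5 0 0 0.015 0;0.5 0 0 0.015 0;0.5 0 0 0.010 0;0.5 0 0 0.0075 0;0.5 0 0 0 0'
python3 - <<'E'
from h import *
c=cam('side');a=c['color'][110:220,210:330][:,:,::-1];cv2.imwrite('pics/s2.png',cv2.resize(a,None,fx=5,fy=5,interpolation=2))
E
python3 st.py
```

```text
t: 3.37
tool_pos: [0.6046, 0.2046, 0.1235]
orientation: [-2.577, -1.795, 0.004]
force: [-1.1, -0.2, 0.7]
opening: 0.0466
gripper_force: 0.0
t 3.4167 tcp [0.6052 0.2048 0.1248] yang -20.29 zax [-0.001 -0.    -1.   ] F [-0.2 -1.  -0. ] open 0.04656313336521544 0.0
```

View pics/s2.png

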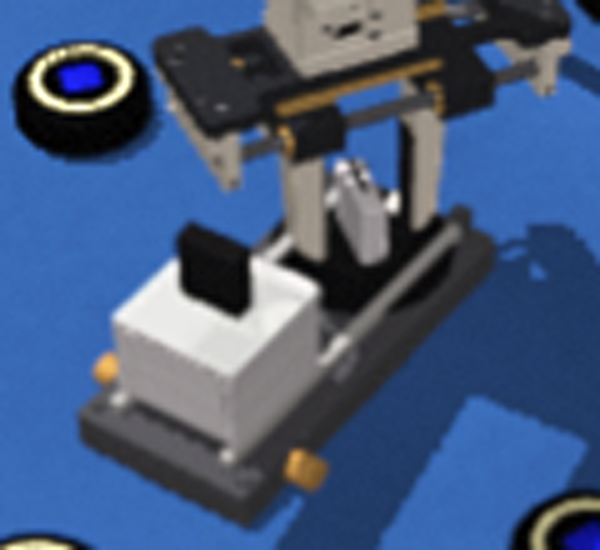

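The bar stands centred between the two fingers at crop (360,215). I'll close on it and turn it.

```bash
python3 -m jog '0 0 0 0 0;0 0 0 0 0;0 0 0 0 0;0 0 0 0 0;0 0 0 0 0;0 0 0 0 0;0 0 0 0 0;0 0 0 0 0' 20
python3 -m jog '0 0 0 0 5.2;0 0 0 0 5.2;0 0 0 0 5.2;0 0 0 0 5.2;0 0 0 0 5.2;0 0 0 0 5.2;0 0 0 0 5.2;0 0 0 0 5.2;0 0 0 0 5.2;0 0 0 0 5.2'
python3 st.py
```

```text
t: 4.08
tool_pos: [0.6059, 0.2049, 0.1258]
orientation: [2.579, 1.793, 0.002]
force: [-0.1, 0.5, 1.5]
opening: 0.0138
gripper_force: 19.8
t: 4.92
tool_pos: [0.6052, 0.2056, 0.1258]
orientation: [-3.104, -0.475, 0.0]
force: [-1.5, 3.3, 4.2]
opening: 0.0139
gripper_force: 19.9
t 4.9167 tcp [0.6052 0.2056 0.1258] yang -72.6 zax [-0.     0.001 -1.   ] F [-1.5  3.3  4.2] open 0.013931529774399763 19.941964745521545
```

```bash
python3 -m jog '0.5 0 0 0 0;0.5 0 0 0 0;0.5 0 0 0 0;0.5 0 0 0 0;0.5 0 0 -0.015 0;0.5 0 0 -0.035 0;0.5 0 0 -0.035 0;0.5 0 0 -0.035 0;0.5 0 0 -0.035 0;0.5 0 0 -0.02 0'
python3 -m jog '0.5 -0.0096 -0.032 0 0;0.5 -0.0096 -0.032 0 0;0.5 -0.0096 -0.032 0 0;0.5 -0.0096 -0.032 0 0;0.5 -0.0096 -0.032 0 0;0.5 -0.0096 -0.032 0 0;0.5 -0.0096 -0.032 0 0;0.5 -0.0096 -0.032 0 0;0.5 0 0 0 0'
python3 - <<'E'
from h import *
a=cam('top')['color'][140:240,165:255][:,:,::-1];b=cam('side')['color'][130:220,220:320][:,:,::-1]
a=cv2.resize(a,(450,500),interpolation=2)[:300];b=cv2.resize(b,(500,450),interpolation=2)[:300,150:]
cv2.imwrite('pics/c3.png',np.hstack([a,b]))
E
python3 st.py
```

```text
t: 5.75
tool_pos: [0.6064, 0.2049, 0.3053]
orientation: [-3.104, -0.484, -0.008]
force: [0.8, 0.2, 1.3]
opening: 0.0465
gripper_force: 0.0
t: 6.5
tool_pos: [0.451, 0.4298, 0.3001]
orientation: [-3.101, -0.491, 0.002]
force: [-0.1, 0.3, 0.2]
opening: 0.0463
gripper_force: 0.0
t 6.6 tcp [0.4538 0.4264 0.3   ] yang -72.15 zax [-0.    -0.001 -1.   ] F [ 0.2 -0.3 -0.2] open 0.046260745082848706 0.0
```

View pics/c3.png

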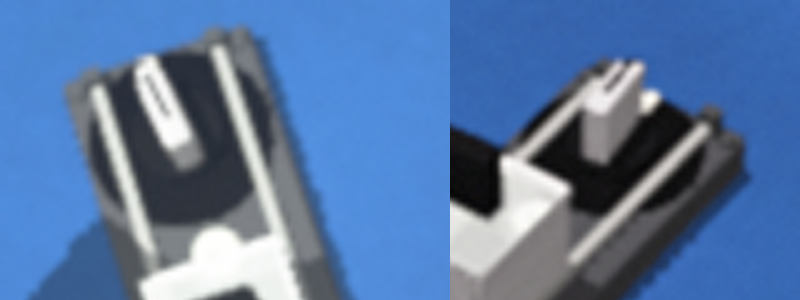

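The bar now points up the dial, from nose (147,60) to tail (177,145) in the top crop, with the mark hidden just beyond the nose. I'll compute its angle and check the axis.

```bash
python3 - <<'E'
from h import *
t=cam('top');s=cam('side')
T=lambda x,y:(165+x/5-.4,140+y/5-.4)
S=lambda x,y:(220+(x+150-450)/5-.4,130+y/5-.4)
an=lambda d:np.degrees(np.arctan2(d[1],d[0])).round(1)
for A,B,f,c in [((138,72),(168,150),T,t),((157,60),(188,140),T,t),((606,106),(643,66),S,s),((583,90),(610,62),S,s)]:
    print('edge',an(onz(c,*f(*B),.069)-onz(c,*f(*A),.069)))
# bar pixel PCA in top view (bright pixels), projected on z=.069
im=t['color'][148:170,185:206].astype(int);m=(im.min(2)>190).astype(np.uint8)
n,l,st,ce=cv2.connectedComponentsWithStats(m)
for i in range(1,n):
    if st[i,4]>15:
        ys,xs=np.where(l==i);P=np.array([onz(t,x+185,y+148,.069)[:2] for x,y in zip(xs,ys)]);v=cv2.fitLine(P.astype(np.float32),cv2.DIST_L2,0,1e-4,1e-4).ravel();print(st[i],an(v[:2]),P.mean(0))
M=np.array([.6443,.2169])
for A in([.606,.2045],[.6059,.2049],[.6075,.2064]):print('mark ang',an(M-A),np.linalg.norm(M-A))
E
```

```text
edge -167.0
edge -167.0
edge 13.1
edge 12.5
[ 7  4 11 18 89] 15.6 [0.60811058 0.2068483 ]
[ 0 10  4 12 21] 8.5 [0.60389929 0.23354921]
mark ang 17.9 0.04025729747511624
mark ang 17.4 0.04023133107417649
mark ang 15.9 0.03826865558129781
```

The pointer reads about 13–17° from the images and 17.4° from the gripper. The mark is at about 17°, so the knob is set within tolerance. Next is the cover.

```bash
python3 -m jog '0.5 0 0 0 -6.8;0.5 0 0 0 -6.8;0.5 0 0 0 -6.8;0.5 0 0 0 -6.8;0.5 0 0 0 -6.8;0.5 0 0 0 -6.8;0.5 0 0 0 -6.8;0.5 0 0 0 -6.8;0.5 0 0 0 -6.8;0.5 0 0 0 -6.8'
python3 -m jog '0.5 0 0 0 -6.8;0.5 0 0 0 -6.8;0.5 0 0 0 -0.8;0.5 0 0 0 0;0.5 0 0 0 0'
python3 st.py .488 .183 .175
```

```text
t: 7.53
tool_pos: [0.456, 0.424, 0.3002]
orientation: [2.3, 2.139, -0.0]
force: [-0.7, 0.5, 0.2]
opening: 0.0464
gripper_force: 0.0
t: 7.95
tool_pos: [0.4553, 0.4248, 0.3002]
orientation: [2.025, 2.402, -0.0]
force: [-0.0, 0.8, -0.5]
opening: 0.0467
gripper_force: 0.0
t 7.95 tcp [0.4553 0.4248 0.3002] yang 9.75 zax [ 0. -0. -1.] F [-0.   0.8 -0.5] open 0.04666188532994622 0.0
tool shift [-0.2438 -0.0088  0.1253]
```

```bash
python3 -m jog '0.5 -0.0305 -0.0011 0 0;0.5 -0.0305 -0.0011 0 0;0.5 -0.0305 -0.0011 0 0;0.5 -0.0305 -0.0011 0 0;0.5 -0.0305 -0.0011 0 0;0.5 -0.0305 -0.0011 0 0;0.5 -0.0305 -0.0011 0 0;0.5 -0.0305 -0.0011 0 0;0.5 0 0 0 0;0.5 0 0 0 0'
python3 -m jog '0.5 0 0 0.03 0;0.5 0 0 0.03 0;0.5 0 0 0.03 0;0.5 0 0 0.02 0;0.5 0 0 0.01 0;0.5 0 0 0.005 0;0.5 0 0 0 0'
python3 - <<'E'
from h import *
c=cam('side');a=c['color'][110:220,210:330][:,:,::-1];cv2.imwrite('pics/s4.png',cv2.resize(a,None,fx=5,fy=5,interpolation=2))
E
python3 st.py .488 .183 .175
```

```text
t: 8.78
tool_pos: [0.4889, 0.1822, 0.3005]
orientation: [2.025, 2.401, 0.001]
force: [-0.3, 1.2, -0.5]
opening: 0.0464
gripper_force: 0.0
t: 9.37
tool_pos: [0.4882, 0.1843, 0.1747]
orientation: [-2.018, -2.407, 0.001]
force: [-0.2, -0.3, 0.2]
opening: 0.0463
gripper_force: 0.0
t 9.4167 tcp [0.4889 0.1843 0.176 ] yang 10.03 zax [ 0.001  0.    -1.   ] F [ 0.4 -0.2  0.2] open 0.04666206853586996 0.0
tool shift [-0.0011 -0.0011  0.001 ]
```

View pics/s4.png

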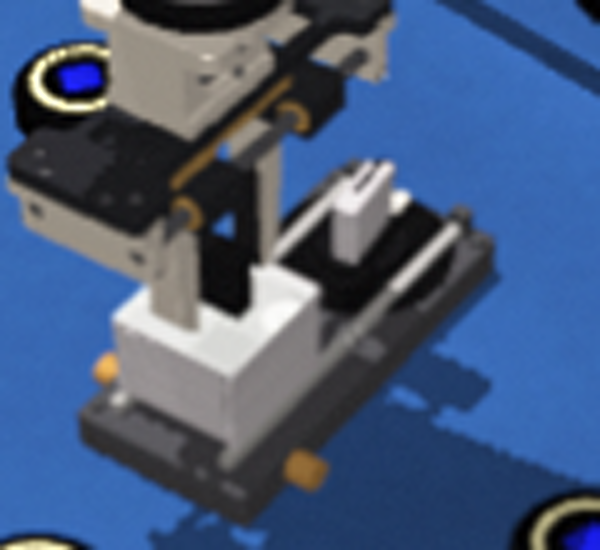

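The fin at crop (225,270) stands between the fingers. I'll grip it and slide 118 mm, then finish gently against the stop.

```bash
python3 -m jog '0 0 0 0 0;0 0 0 0 0;0 0 0 0 0;0 0 0 0 0;0 0 0 0 0;0 0 0 0 0;0 0 0 0 0' 20
python3 -m jog '0 0 0.01 0 0;0 0 0.015 0 0;0 0 0.015 0 0;0 0 0.015 0 0;0 0 0.015 0 0;0 0 0.015 0 0;0 0 0.015 0 0;0 0 0.01 0 0;0 0 0 0 0;0 0 0 0 0'
python3 st.py .606 .205 .176
```

```text
t: 10.0
tool_pos: [0.4887, 0.1837, 0.1756]
orientation: [2.019, 2.407, 0.001]
force: [-1.3, 1.2, 2.8]
opening: 0.014
gripper_force: 20.0
t: 10.83
tool_pos: [0.5976, 0.203, 0.1757]
orientation: [2.018, 2.406, 0.002]
force: [1.5, 0.5, 2.5]
opening: 0.0139
gripper_force: 20.0
t 10.8333 tcp [0.5976 0.203  0.1757] yang 10.02 zax [ 0.001  0.    -1.   ] F [1.5 0.5 2.5] open 0.013919356881243378 20.001826286315918
tool shift [ 0.0005  0.0087 -0.0003]
```

```bash
python3 -m jog '0 0 0.003 0 0;0 0 0.003 0 0;0 0 0.002 0 0;0 0 0.001 0 0;0 0 0.001 0 0;0 0 0 0 0'
python3 st.py .606 .205 .176
```

```text
t: 11.33
tool_pos: [0.6062, 0.2045, 0.1757]
orientation: [-2.019, -2.407, 0.0]
force: [-1.4, 0.4, 5.6]
opening: 0.014
gripper_force: 20.0
t 11.3333 tcp [0.6062 0.2045 0.1757] yang 10.03 zax [-0. -0. -1.] F [-1.4  0.4  5.6] open 0.0140092817310307 20.000650584697723
tool shift [ 0.0005 -0.0001 -0.0003]
```

Next a few more millimetres until the stop pushes back.

```bash
python3 -m jog '0 0 0.001 0 0;0 0 0.001 0 0;0 0 0.001 0 0;0 0 0 0 0;0 0 0 0 0'
python3 st.py .606 .205 .176
```

```text
t: 11.75
tool_pos: [0.6073, 0.2048, 0.1756]
orientation: [-2.016, -2.405, 0.006]
force: [-13.8, -2.6, 14.0]
opening: 0.0143
gripper_force: 20.0
t 11.75 tcp [0.6073 0.2048 0.1756] yang 10.05 zax [-0.005 -0.001 -1.   ] F [-13.8  -2.6  14. ] open 0.014256337451212284 20.014327615499496
tool shift [ 0.0004 -0.0012 -0.0004]
```

The cover is at the stop. I'll release, rise and clear the view.

```bash
python3 -m jog '0.5 0 0 0 0;0.5 0 0 0 0;0.5 0 0 0 0;0.5 0 0 0 0;0.5 0 0 -0.015 0;0.5 0 0 -0.03 0;0.5 0 0 -0.035 0;0.5 0 0 -0.035 0;0.5 0 0 -0.01 0;0.5 0 0 0 0'
python3 -m jog '0.5 0.03 -0.015 0 0;0.5 0.03 -0.015 0 0;0.5 0.03 -0.015 0 0;0.5 0.03 -0.015 0 0;0.5 0.03 -0.015 0 0;0.5 0.03 -0.015 0 0;0.5 0.03 -0.015 0 0;0.5 0.03 -0.015 0 0;0.5 0 0 0 0;0.5 0 0 0 0'
python3 - <<'E'
from h import *
a=cam('top')['color'][80:245,165:395][:,:,::-1]
cv2.imwrite('pics/c5.png',cv2.resize(a,None,fx=3,fy=3,interpolation=2))
E
python3 st.py
```

```text
t: 12.58
tool_pos: [0.6114, 0.2056, 0.3054]
orientation: [2.016, 2.403, 0.01]
force: [-0.3, 0.5, -0.1]
opening: 0.0463
gripper_force: 0.0
t: 13.42
tool_pos: [0.448, 0.4215, 0.298]
orientation: [-2.014, -2.41, 0.005]
force: [-0.1, -1.1, 0.6]
opening: 0.0462
gripper_force: 0.0
t 13.4667 tcp [0.4489 0.4205 0.2982] yang 10.13 zax [-0.002 -0.002 -1.   ] F [ 0.1 -0.4  0.1] open 0.04630234428268584 0.0
```

View pics/c5.png

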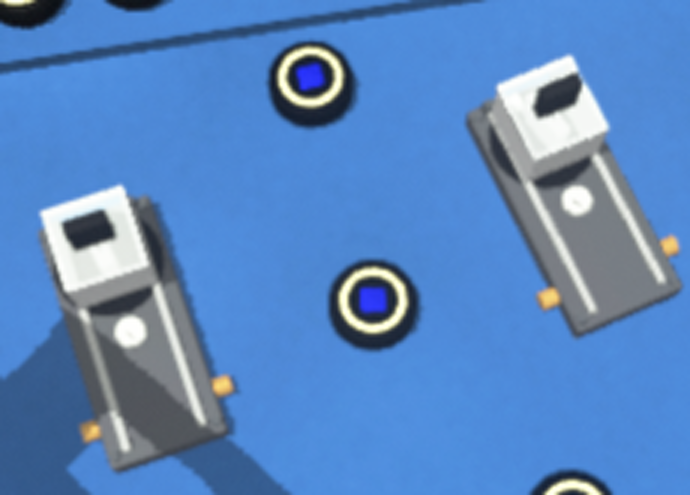

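The open regulator's cover is now home, with its fin at crop (90,228). The shut one, fin at (557,95), hasn't moved, and the gripper is clear of everything.

```bash
python3 -c "
from plant import robot
print(robot.close_job())"
```

```text
the job is handed in; nothing more can be done
None
```

The job is handed in, with no verdict returned: the pointer measured within about 5° of the mark before covering, the open regulator's cover was slid to its stop and released, and the locked regulator was left alone.

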